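# Teaspoon through the flap of the used-cutlery box

### The job

A dirty teaspoon has been left on the ledge of the used-cutlery box. Push the box's sprung flap open with one finger and, while that finger keeps it open, push the spoon over the sill with the other finger so that it drops into the box; then take the hand away and let the flap close. Only push: do not pick the spoon up, and leave the clean spoon, the cup and the shakers where they are.

Things in the scene. Friction and masses are not known exactly. Their poses are not given: they have to be found in the camera images.
- cutlery_box: Used-cutlery box, fixed: stainless tub, black lid with a level front ledge and a sloping steel flap under a low hood. 260 (x) x 254 (y) x 172 mm high; hollow, floor 10 mm up, also hollow under the ledge. Origin: centre of its underside on the counter; x from the ledge (robot side) to the hood, y left, z up.
- sill (a point): Middle of the sill, the straight edge along y where the ledge ends and the opening begins: x = -20, z = 130 mm in the box's frame, axes as the box's. The ledge reaches 110 mm from it towards -x, flat, with no rim. Opening 234 wide between 10 mm thick wedge-shaped cheeks that rise with the flap to the hood. What is pushed past the sill drops in if the flap is open.
- hinge (a point): Middle of the flap's hinge axis (along y) at the flap's upper edge: 110 mm behind (+x) and 38 mm above the sill. The hood's flat top, 42 mm above the ledge, runs from 6 to 40 mm behind the hinge. Axes as the box's.
- flap (a joint): Flap angle, rad: 0 shut; grows as its free edge swings inward and down; stop 1.15. Plate 228 wide, 114 long, 4 thick; shut it slopes 23 degrees from the hinge to a rolled lip tucked 3 mm below the sill. A spring shuts it (1 to 6 N at a finger). A finger pointing down, tip just above the ledge, opens it to about 0.2 with its front face 66 mm past the sill, 0.4 at 82, 0.7 at 97.
- used_spoon: The dirty steel teaspoon on the ledge, 130 long x 26 wide x 11 mm high, about 20 g. Origin: middle of its length and width, underside; x along its length. It lies across the box, its length along the sill to within 0.25 rad, its middle 45 to 65 mm in front of the sill and within 25 mm of the middle of the ledge.
- clean_spoon: The clean steel teaspoon that lies on the counter itself, near its front edge and right of the cup, 138 x 28 x 12 mm; not to be moved. Origin: its middle, underside.
- espresso_cup: Striped espresso cup, 65 x 88 (with handle) x 50 mm high, upside down on the counter right of the box and near the robot; not to be moved. Origin: centre of its underside.
- shaker_1: Glass shaker with a steel top, 44 across, 90 mm high, on the counter left of the box, the nearer to the robot of two; not to be moved. Origin: centre of its underside.
- shaker_2: The second such shaker, 44 across, 90 mm high, left of the box and farther from the robot; not to be moved. Origin: centre of its underside.
There are look-alikes about, which are no part of the job. What is shaped like the used_spoon but yellow is not meant.

How it is judged:
By the outcome, as a careful person would: the job done as asked, in the order asked, and still so for the second after the job is handed in, with the robot touching nothing.
It also fails if it takes over 38 s, if anything falls off the work surface, if the arm or the gripper's body presses on something with over 40 N, if the wrist force passes 120 N, or if a joint passes its speed limit or range.

### The arm

A 7-joint arm with a two-finger parallel gripper is mounted at the origin on a cart in front of the work surface, level with it; the furniture and walls round the work are solid. World frame = base frame: x ahead of the robot, y to its left, z up, the work surface at z = 0. Lengths are in mm, angles in rad, forces in N, time in s.
With the tool pointing down it reaches from about 350 to 900 mm from the base axis. Payload 8.1 kg.
Tool frame: the origin (TCP) lies at the very end of the fingers, on their centre line; the grasp point (between the pads) lies 19 mm behind it (env.tcp_to_grasp is the distance from the TCP to the grasp point, in mm); z points along the fingers, y is the line along which they close (so a half turn about z gives the same grasp; the last joint's range is limited). The gripper opens to 92 mm and grips with 3 to 60 N. Pads are 19 mm wide; open, the fingers measure 130 mm over their backs; the gripper's body (75 mm by 190 mm) begins 47 mm behind the grasp point.
Start: joints at [-1.229, 0.434, 0.025, 1.573, -0.012, 1.134, -0.075], TCP at [268.952, 564.188, 198.242] pointing down, gripper open.
Joint ranges: [-2.62, 2.62], [-0.44, 2.09], [-1.27, 1.32], [0.08, 2.57], [-1.32, 4.46], [0.12, 2], [-2.74, 2.74]. Speed limits (rad/s): [2.22, 2.22, 3.01, 3.01, 3.14, 3.14, 3.14].

### API

Orientations are given as a rotation vector (axis times angle).
In Python, from rig import env, eyes, nets gives the robot as it stands. The module is installed in compiled form; this text tells all that it offers.
- The arm moves only by the tool send_rows, never from a script. Its argument "motion" is a list of rows, each an object with "delta_rot": the turn, a rotation vector about the tool's x, y, z in rad, a list of three; "delta_pos": the shift along the tool's x, y, z in m, a list of three; "fingers": the finger opening in m, from 0 to 0.0918. In form: [{"delta_rot": [wx, wy, wz], "delta_pos": [dx, dy, dz], "fingers": fingers}, ...]. A call has exactly 5 rows; each row shifts and turns the commanded pose from where the row before left it, along the tool's axes as they then stand; what a row does not reach is not made up. A row lasts 1/12 s, in which the tool goes at most 41.7 mm and 7.16 degrees, less where a joint would pass 70% of its speed; a pose out of reach is approached as far as the arm can. A call with a gripper value outside its range is refused whole. The fingers move at their own pace and stop on an object; the grip force is fixed at half the most. Time passes only in rows, so rows that do not move let the fingers close, or fill a call up. It gives the time, the measured TCP pose, the force, the opening and the grip force at its end, in the units of the state.
- env.sense(): the state, without advancing time (a new reading comes with each control period).
- eyes.camera(name): name is "side" or "top"; returns the picture (400x640x3 uint8, red, green, blue); there is no depth.
- eyes.get_calibration(name): a dict with "vertical_fov" (degrees; the focal length in pixels is half the picture's height over the tangent of half this angle, whatever the lens; pixels are square), "cx", "cy" (the principal point, pixels), "R" (3x3) and "t" (3): a world point X has camera coordinates R X + t. Camera axes: x right, y down, z forward; pixel columns grow to the right and rows downward; lengths in mm; the calibration is good to about 2 mm. A picture is of the moment at which its call begins. get_calibration takes no time and is no camera call.
- env.sign_off(): hands the job in; it is judged then, once.
Trained networks look in the newest picture that a camera, given by its name, has taken for a name from the list of things; names that differ only in an ending like _2 or _b are one class to them, and where a whole thing is asked for, a point or a joint stands for the part that bears it (a point fixed in the world has none). Each returns a list of dicts, best first, with "p" (0 to 1); they miss things now and then, are a little off and sometimes report something else, mostly with a low value. They report only what shows in the picture. A call takes as long as a camera call. They do not tell look-alikes from the thing itself.
- nets.find_in(name, camera): "rect" ([left, top, width, height] in pixels, round what is visible of it).
The state is a dict: "time": time; "joint_positions": joint angles; "qd": joint speeds; "tau": joint torques, N m; "eef_pos": TCP position; "orientation": TCP orientation; "force": force on the tool from outside, world axes, zero at the start; "moment": the same for the moment, N m; "finger_gap": finger opening in mm; "finger_force": force on a finger pad.
Only numpy, scipy, OpenCV 4.12 (cv2) and the standard library are available. Lean on these libraries where they do the work, as an engineer would, in place of code of your own. Each camera call takes 0.05 s, during which the arm holds its last target. There are 200 camera calls.

## Working session

There is one attempt and no reset: what is moved stays moved. The work goes in short steps, Python scripts to look and compute and a tool call to move; the robot and the scene stay as the last step left them, time stands still between calls to the robot, and variables do not carry over. Pictures are saved under pics/ and viewed, at most 10 in all, crops included, and the job is handed in when it is done.

Besides the shell and the picture viewer there is one more tool, called after "Request:" as a command line: name --argument value ..., lists and objects as JSON in quotes. send_rows: Moves the arm, as the interface text tells. Its arguments: {"type":"object","properties":{"motion":{"type":"array"}},"required":["motion"]}

```bash
mkdir -p pics; python3 - <<'E'
from rig import env,eyes,nets
import cv2
s=env.sense();print({k:s[k] for k in("time","eef_pos","orientation","finger_gap","force")})
for c in("top","side"):
    im=eyes.camera(c);cv2.imwrite(f"pics/{c}0.png",im[...,::-1]);print(c,eyes.get_calibration(c))
    for n in("cutlery_box","used_spoon","flap"):
        print(n,nets.find_in(n,c)[:3])
E
```

```text
{'time': 0.0, 'eef_pos': array([268.71592708, 563.6664254 , 197.45517861]), 'orientation': array([-6.92951088e-01, -3.06399948e+00,  2.45739819e-03]), 'finger_gap': 91.61240652177416, 'force': array([-0.0339676 ,  0.57878906, -0.03906758])}
top {'vertical_fov': 43.97464434368287, 'cx': 322.0817041745494, 'cy': 206.25961723520274, 'R': array([[ 0.00825593, -0.99996439,  0.00175158],
       [-0.99742288, -0.00835976, -0.07125812],
       [ 0.07127022, -0.00115876, -0.99745637]]), 't': array([ 216.79396443,  526.8914588 , 1359.13132888])}
cutlery_box [{'rect': [234.5, 151.5, 112.7, 112.5], 'p': 0.69}, {'rect': [230.9, 237.3, 16.8, 18.5], 'p': 0.16}]
used_spoon [{'rect': [271.6, 232.7, 49.7, 19.4], 'p': 0.75}, {'rect': [174.3, 168.1, 22.6, 43.5], 'p': 0.62}]
flap [{'rect': [244.9, 164.7, 94.2, 56.6], 'p': 0.68}]
side {'vertical_fov': 42.683344896271784, 'cx': 319.3194312098417, 'cy': 199.1694264323643, 'R': array([[-0.94231031, -0.33442189, -0.01460422],
       [-0.12943808,  0.40426195, -0.90543805],
       [ 0.30870224, -0.85131326, -0.42422713]]), 't': array([ 539.52401324,   85.80719094, 1821.06221086])}
cutlery_box [{'rect': [255.1, 181.3, 94.3, 82.0], 'p': 0.62}]
used_spoon [{'rect': [256.1, 288.0, 11.5, 6.8], 'p': 0.41}, {'rect': [317.5, 248.5, 9.9, 27.3], 'p': 0.21}]
flap [{'rect': [270.5, 184.0, 45.8, 35.3], 'p': 0.67}]
```

View pics/top0.png

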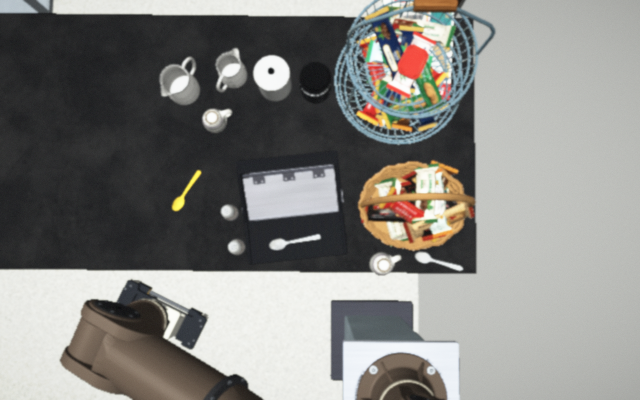

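View pics/side0.png

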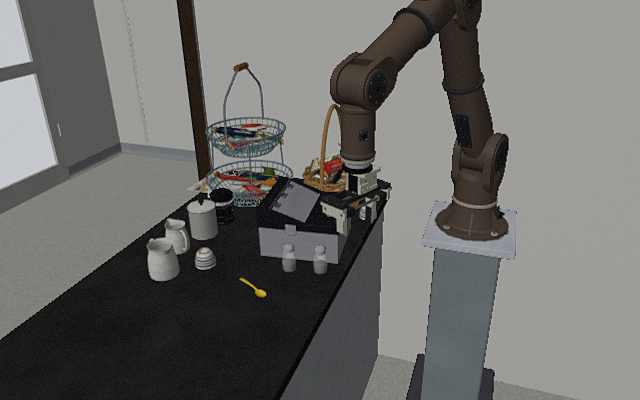

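The top picture shows the box at about (240–345, 152–264), with the flap's lower edge running from (248,220) to (340,213). The dirty spoon is on the ledge, from (270,245) to (320,237). The side view shows the arm behind the box. Next I'll zoom in to measure.

```bash
python3 - <<'E'
import cv2
im=cv2.imread("pics/top0.png")[142:272,215:375]
cv2.imwrite("pics/crop0.png",cv2.resize(im,None,fx=5,fy=4.6,interpolation=cv2.INTER_CUBIC) if 0 else cv2.resize(im,None,fx=4.5,fy=4.5,interpolation=cv2.INTER_CUBIC))
E
```

```text
(no output)
```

View pics/crop0.png

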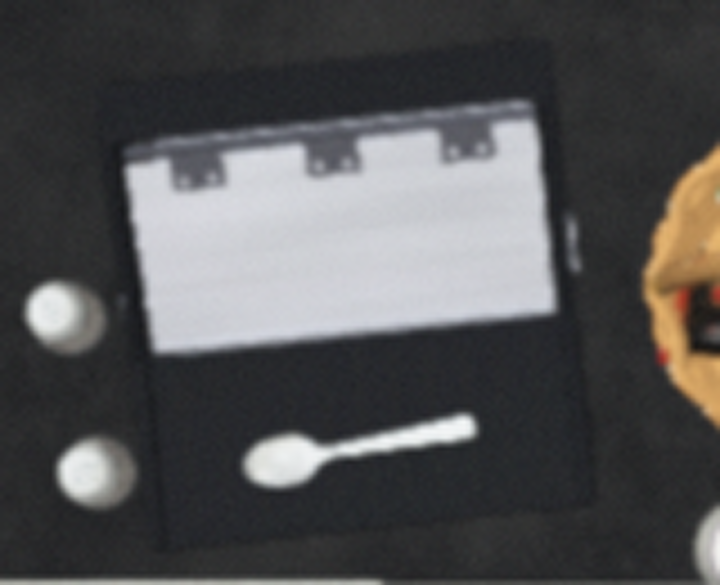

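The crop shows the sill ends at crop (155,354) and (556,313). The ledge's front corners are at (163,549) and (596,503), and the spoon runs from bowl end (243,463) to handle end (478,426).

```bash
cat > h.py <<'E'
import numpy as np
from rig import env,eyes,nets
def ray(px,cam,z):
    c=eyes.get_calibration(cam);f=200/np.tan(np.radians(c["vertical_fov"]/2))
    d=c["R"].T@np.array([(px[0]-c["cx"])/f,(px[1]-c["cy"])/f,1]);o=-c["R"].T@c["t"]
    return o+d*(z-o[2])/d[2]
def proj(X,cam):
    c=eyes.get_calibration(cam);f=200/np.tan(np.radians(c["vertical_fov"]/2))
    p=c["R"]@np.array(X)+c["t"];return np.array([c["cx"],c["cy"]])+f*p[:2]/p[2]
E
python3 - <<'E'
from h import *
cr=lambda u,v:(215+(u+.5)/4.5-.5,142+(v+.5)/4.5-.5)
P={k:ray(cr(*p),"top",z) for k,p,z in[("sL",(155,354),130),("sR",(556,313),130),("hL",(124,150),168),("hR",(535,105),168),("fL",(163,549),130),("fR",(596,503),130),("bowl",(243,463),136),("tip",(478,426),134)]}
for k in P:print(k,P[k].round(1))
ax=np.array(P["sL"]-P["sR"])[:2];print("sill w",np.hypot(*ax)); 
for a,b in(("sL","sR"),("hL","hR"),("fL","fR")):
    d=P[a]-P[b];print(a,np.hypot(*d[:2]),np.arctan2(-d[0],d[1]))
yaw=np.mean([np.arctan2(-(P[a]-P[b])[0],(P[a]-P[b])[1]) for a,b in(("sL","sR"),("hL","hR"),("fL","fR"))])
s=(P["sL"]+P["sR"])[:2]/2;R=np.array([[np.cos(yaw),-np.sin(yaw)],[np.sin(yaw),np.cos(yaw)]])
print(yaw,s)
for k in P:print(k,(R.T@(P[k][:2]-s)).round(1))
from scipy.spatial.transform import Rotation as Ro
print(Ro.from_rotvec(env.sense()["orientation"]).as_matrix().round(3))
E
```

```text
sL [479.7 407.2 130. ]
sR [504.9 180.1 130. ]
hL [590.9 420.9 168. ]
hR [617.9 193.7 168. ]
fL [369.9 400.7 130. ]
fR [397.7 156.9 130. ]
bowl [418.6 355.7 136. ]
tip [440.5 223.8 134. ]
sill w 228.50617914154202
sL 228.50617914154202 0.11040912543505639
hL 228.82348247243266 0.11848170635757584
fL 245.3367381434015 0.11356140464397646
0.11415074547886957 [492.30025903 293.66774733]
sL [  0.4 114.3]
sR [  -0.4 -114.3]
hL [112.4 115.2]
hR [ 113.4 -113.6]
fL [-109.4  120.2]
fR [-109.6 -125.1]
bowl [-66.2  70.1]
tip [-59.5 -63.5]
[[-0.903  0.43  -0.   ]
 [ 0.43   0.903 -0.   ]
 [-0.    -0.    -1.   ]]
```

Request:
send_rows --motion '[{"delta_rot":[0,0,0],"delta_pos":[-0.025,-0.0175,0],"fingers":0.075},{"delta_rot":[0,0,0],"delta_pos":[-0.025,-0.0175,0],"fingers":0.075},{"delta_rot":[0,0,0],"delta_pos":[-0.025,-0.0175,0],"fingers":0.075},{"delta_rot":[0,0,0],"delta_pos":[-0.025,-0.0175,0],"fingers":0.075},{"delta_rot":[0,0,0],"delta_pos":[-0.025,-0.0175,0],"fingers":0.075}]'

```text
time: 0.82
eef_pos: [344.7, 430.1, 198.3]
orientation: [0.693, 3.064, 0.0]
force: [0.2, -0.5, 0.5]
finger_gap: 75.0
finger_force: 0.0
```

Request:
send_rows --motion '[{"delta_rot":[0,0,0],"delta_pos":[-0.025,-0.0175,0],"fingers":0.075},{"delta_rot":[0,0,0],"delta_pos":[-0.025,-0.0175,0],"fingers":0.075},{"delta_rot":[0,0,0],"delta_pos":[-0.025,-0.0175,0],"fingers":0.075},{"delta_rot":[0,0,0],"delta_pos":[-0.025,-0.0175,0],"fingers":0.075},{"delta_rot":[0,0,0],"delta_pos":[-0.025,-0.0175,0],"fingers":0.075}]'

```text
time: 1.23
eef_pos: [419.9, 297.3, 198.5]
orientation: [0.693, 3.064, 0.001]
force: [-0.2, 0.1, -0.9]
finger_gap: 75.3
finger_force: 0.0
```

Request:
send_rows --motion '[{"delta_rot":[0,0,0.1],"delta_pos":[0,0,0],"fingers":0.075},{"delta_rot":[0,0,0.1],"delta_pos":[0,0,0],"fingers":0.075},{"delta_rot":[0,0,0.1],"delta_pos":[0,0,0],"fingers":0.075},{"delta_rot":[0,0,0.1],"delta_pos":[0,0,0],"fingers":0.075},{"delta_rot":[0,0,0.1],"delta_pos":[0,0,0],"fingers":0.075}]'

```text
time: 1.65
eef_pos: [419.4, 298.6, 198.4]
orientation: [1.437, 2.794, 0.0]
force: [0.2, -0.2, 0.4]
finger_gap: 75.2
finger_force: 0.0
```

Request:
send_rows --motion '[{"delta_rot":[0,0,0.1],"delta_pos":[0,0,0],"fingers":0.075},{"delta_rot":[0,0,0.1],"delta_pos":[0,0,0],"fingers":0.075},{"delta_rot":[0,0,0.1],"delta_pos":[0,0,0],"fingers":0.075},{"delta_rot":[0,0,0.1],"delta_pos":[0,0,0],"fingers":0.075},{"delta_rot":[0,0,0.1],"delta_pos":[0,0,0],"fingers":0.075}]'

```text
time: 2.07
eef_pos: [419.3, 298.7, 198.3]
orientation: [-2.083, -2.352, -0.0]
force: [0.3, -0.6, 0.5]
finger_gap: 74.9
finger_force: 0.0
```

```bash
cat >> h.py <<'E'
from scipy.spatial.transform import Rotation as Ro
S=np.array([492.3,293.7]);yaw=.114;B=np.array([[np.cos(yaw),-np.sin(yaw)],[np.sin(yaw),np.cos(yaw)]])
def rep():
    s=env.sense();M=Ro.from_rotvec(s["orientation"]).as_matrix();q=B.T@(s["eef_pos"][:2]-S)
    print("t",round(s["time"],2),"box xy",q.round(1),"z",s["eef_pos"][2].round(1),"toolY yaw-box",(np.arctan2(M[1,1],M[0,1])-yaw).round(4),"tilt",M[:,2].round(3),"gap",round(s["finger_gap"],1),"front",(q[0]+s["finger_gap"]/2+19).round(1),"rearin",(q[0]-s["finger_gap"]/2).round(1),"F",s["force"].round(1))
E
python3 -c "
from h import *
rep()"
```

```text
t 2.07 box xy [-72.   13.2] z 198.3 toolY yaw-box 0.007 tilt [ 0.  0. -1.] gap 74.9 front -15.5 rearin -109.5 F [ 0.3 -0.6  0.5]
```

Request:
send_rows --motion '[{"delta_rot":[0,0,0.007],"delta_pos":[0.002,-0.004,0],"fingers":0.075},{"delta_rot":[0,0,0],"delta_pos":[0,0,0.02],"fingers":0.075},{"delta_rot":[0,0,0],"delta_pos":[0,0,0.02],"fingers":0.075},{"delta_rot":[0,0,0],"delta_pos":[0,0,0.01],"fingers":0.075},{"delta_rot":[0,0,0],"delta_pos":[0,0,0],"fingers":0.075}]'

```text
time: 2.48
eef_pos: [413.6, 299.3, 146.3]
orientation: [-2.082, -2.352, 0.006]
force: [-0.2, -0.2, 0.1]
finger_gap: 75.1
finger_force: 0.0
```

```bash
python3 - <<'E'
from h import *
import cv2
rep()
a=eyes.camera("top")[142:292,215:375];b=eyes.camera("side")[165:285,240:400]
cv2.imwrite("pics/c1.png",np.vstack([cv2.resize(x[...,::-1],None,fx=2.2*k,fy=2.2*k,interpolation=cv2.INTER_CUBIC) for x,k in((a,1),(b,1))]))
E
```

```text
t 2.48 box xy [-77.6  14.5] z 146.3 toolY yaw-box 0.0073 tilt [-0.003 -0.003 -1.   ] gap 75.1 front -21.0 rearin -115.1 F [-0.2 -0.2  0.1]
```

View pics/c1.png

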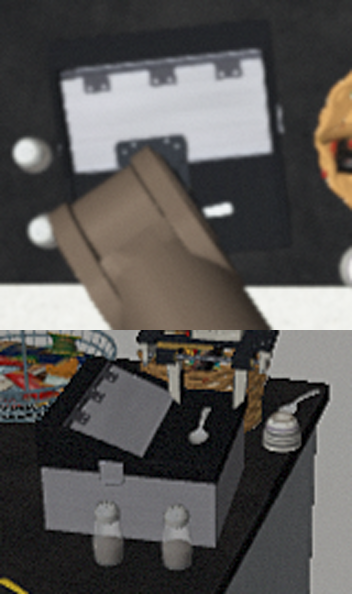

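The side view shows the two fingers on either side of the spoon, at about (175,385) and (240,390), with the flap shut. The hand hides part of the spoon in the top view. I'll go down to z ≈ 133.

Request:
send_rows --motion '[{"delta_rot":[0,0,0],"delta_pos":[0,0.002,0.007],"fingers":0.075},{"delta_rot":[0,0,0],"delta_pos":[0,0,0.0055],"fingers":0.075},{"delta_rot":[0,0,0],"delta_pos":[0,0,0],"fingers":0.075},{"delta_rot":[0,0,0],"delta_pos":[0,0,0],"fingers":0.075},{"delta_rot":[0,0,0],"delta_pos":[0,0,0],"fingers":0.075}]'

```text
time: 3.0
eef_pos: [417.1, 300.4, 135.9]
orientation: [-2.085, -2.35, -0.0]
force: [-1.1, 0.2, -0.2]
finger_gap: 75.1
finger_force: 0.0
```

```bash
python3 -c "
from h import *
rep()"
```

```text
t 3.0 box xy [-73.9  15.2] z 135.9 toolY yaw-box 0.0049 tilt [ 0.  0. -1.] gap 75.1 front -17.3 rearin -111.5 F [-1.1  0.2 -0.2]
```

Request:
send_rows --motion '[{"delta_rot":[0,0,0.004],"delta_pos":[0,0,0.0025],"fingers":0.075},{"delta_rot":[0,0,0],"delta_pos":[0,0.005,0],"fingers":0.075},{"delta_rot":[0,0,0],"delta_pos":[0,0.006,0],"fingers":0.075},{"delta_rot":[0,0,0],"delta_pos":[0,0.006,0],"fingers":0.075},{"delta_rot":[0,0,0],"delta_pos":[0,0.006,0],"fingers":0.075}]'

```text
time: 3.42
eef_pos: [440.9, 303.1, 133.3]
orientation: [2.09, 2.345, 0.001]
force: [1.1, 0.9, 0.1]
finger_gap: 74.8
finger_force: 0.0
```

Request:
send_rows --motion '[{"delta_rot":[0,0,0],"delta_pos":[0,0.005,0],"fingers":0.075},{"delta_rot":[0,0,0],"delta_pos":[0,0.005,0],"fingers":0.075},{"delta_rot":[0,0,0],"delta_pos":[0,0.003,0],"fingers":0.075},{"delta_rot":[0,0,0],"delta_pos":[0,0,0],"fingers":0.075},{"delta_rot":[0,0,0],"delta_pos":[0,0,0],"fingers":0.075}]'

```text
time: 3.83
eef_pos: [452.9, 304.4, 133.1]
orientation: [-2.09, -2.345, 0.0]
force: [-0.3, 0.6, -0.3]
finger_gap: 74.9
finger_force: 0.0
```

```bash
python3 -c "
from h import *
rep()"
```

```text
t 3.83 box xy [-38.   15.1] z 133.1 toolY yaw-box 0.0007 tilt [-0. -0. -1.] gap 74.9 front 18.5 rearin -75.4 F [-0.3  0.6 -0.3]
```

Request:
send_rows --motion '[{"delta_rot":[0,0,0],"delta_pos":[0,0.005,0],"fingers":0.075},{"delta_rot":[0,0,0],"delta_pos":[0,0.005,0],"fingers":0.075},{"delta_rot":[0,0,0],"delta_pos":[0,0.005,0],"fingers":0.075},{"delta_rot":[0,0,0],"delta_pos":[0,0.005,0],"fingers":0.075},{"delta_rot":[0,0,0],"delta_pos":[0,0.005,0],"fingers":0.075}]'

```text
time: 4.25
eef_pos: [478.3, 307.4, 133.3]
orientation: [2.09, 2.345, 0.0]
force: [-0.2, -0.3, 0.3]
finger_gap: 75.2
finger_force: 0.0
```

```bash
python3 - <<'E'
from h import *
import cv2
rep()
a=eyes.camera("top")[142:292,215:375];b=eyes.camera("side")[170:260,250:370]
cv2.imwrite("pics/c2.png",np.hstack([cv2.resize(x[...,::-1],(400,h),interpolation=cv2.INTER_CUBIC) for x,h in((a,375),(b,375))])) if 0 else cv2.imwrite("pics/c2.png",cv2.resize(b[...,::-1],None,fx=6,fy=6,interpolation=cv2.INTER_CUBIC))
E
```

```text
t 4.25 box xy [-12.3  15.2] z 133.3 toolY yaw-box 0.0008 tilt [ 0.  0. -1.] gap 75.2 front 44.3 rearin -49.9 F [-0.2 -0.3  0.3]
```

View pics/c2.png

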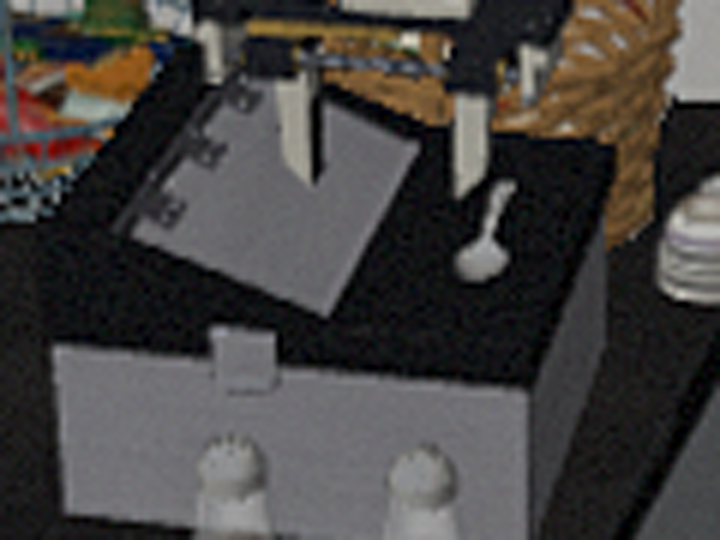

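The side crop shows the front finger's tip at (315,185) over the flap and the rear finger's tip at (462,197). The spoon is at about (490,235), and the flap looks shut. I'll check this by projecting known points.

```bash
python3 - <<'E'
from h import *
w=lambda x,y,z:np.r_[S+B@[x,y],z]
def c(x,y,z):
    p=proj(w(x,y,z),"side");return ((p-[250,170])*6).round(0)
for n,p in dict(sL=(0,114,130),sR=(0,-114,130),hL=(110,114,168),hR=(110,-114,168),frontbot=(44,15,133),frontback=(25,15,133),frontbotL=(44,24.5,133),rear=(-50,15,133),rearL=(-50,24.5,133),rearbackL=(-69,24.5,133),bowl=(-66,70,133),tip=(-59,-63,133),mid=(-63,5,133)).items(): print(n,c(*p))
E
```

```text
sL [318. 313.]
sR [418. 133.]
hL [108. 228.]
hR [232.  58.]
frontbot [285. 218.]
frontback [319. 221.]
frontbotL [281. 225.]
rear [455. 233.]
rearL [451. 240.]
rearbackL [486. 243.]
bowl [462. 281.]
tip [501. 173.]
mid [482. 227.]
```

The fingertips show about 43 crop pixels above where they're predicted, so either the tips are too high or their y is off. I'll check with the top view and the c1 picture.

```bash
python3 - <<'E'
from h import *
import cv2
rep()
a=eyes.camera("top");b=eyes.camera("side")
w=lambda x,y,z:np.r_[S+B@[x,y],z]
print("c1 front tip pred",((proj(w(-31,15,146),"side")-[240,165])*2.2+[0,330]).round(0))
A=cv2.resize(a[142:252,225:365,::-1],None,fx=5,fy=5,interpolation=cv2.INTER_CUBIC)
for z in(200,):
  for x,y in((-12+95,15-37),(-12+95,15+37),(-12,15-37)):
    p=((proj(w(x,y,z),"top")-[225,142])*5).astype(int);cv2.circle(A,tuple(p.tolist()),4,(0,0,255),1)
cv2.imwrite("pics/c3.png",A)
C=cv2.resize(b[165:225,270:350,::-1],None,fx=10,fy=10,interpolation=cv2.INTER_CUBIC)
for x in(-50.,44.,25.,-69):
  for z,col in((133,(0,0,255)),(155,(0,255,0))):
    p=((proj(w(x,15,z),"side")-[270,165]+[1,1])*10).astype(int);cv2.circle(C,tuple(p.tolist()),4,col,1)
cv2.imwrite("pics/c4.png",C)
E
```

```text
t 4.35 box xy [-11.9  15. ] z 133.2 toolY yaw-box 0.0002 tilt [ 0.001  0.    -1.   ] gap 74.7 front 44.5 rearin -49.3 F [ 0.5 -0.2  0.4]
c1 front tip pred [176. 417.]
```

View pics/c3.png

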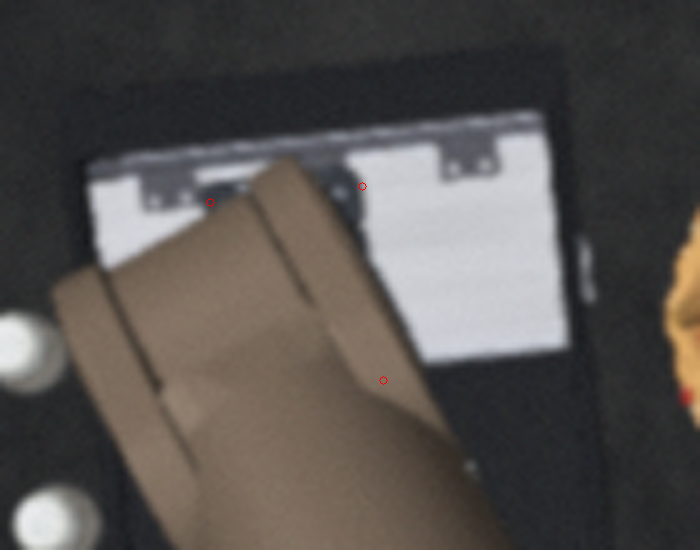

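View pics/c4.png

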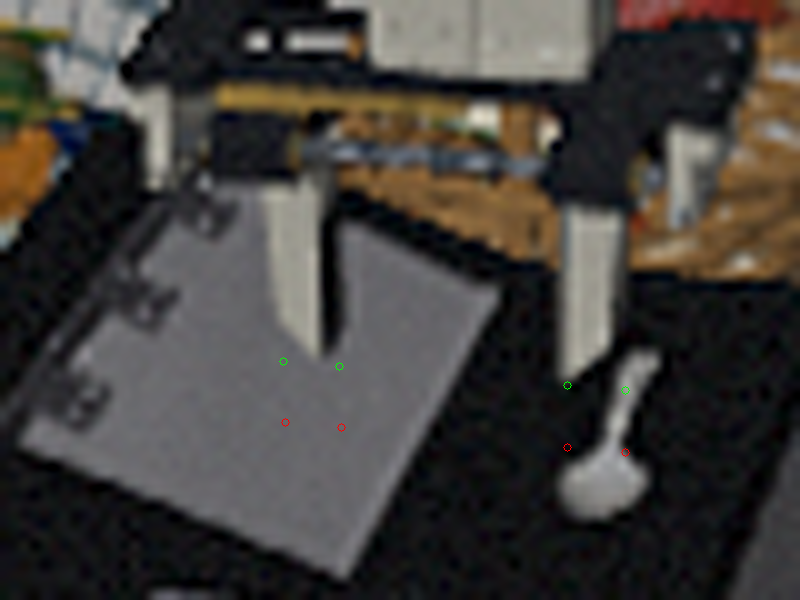

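The top view agrees with the reported x and y, but the side view puts the real fingertips near z ≈ 155. The spoon is unmoved, the flap is shut and there is no force. So the tips ride about 22 mm higher than reported, and the rear finger passed over the spoon. I'll back off and go lower, watching the force.

Request:
send_rows --motion '[{"delta_rot":[0,0,0],"delta_pos":[0,-0.014,-0.002],"fingers":0.075},{"delta_rot":[0,0,0],"delta_pos":[0,-0.014,0],"fingers":0.075},{"delta_rot":[0,0,0],"delta_pos":[0,-0.014,0],"fingers":0.075},{"delta_rot":[0,0,0],"delta_pos":[0,-0.014,0],"fingers":0.075},{"delta_rot":[0,0,0],"delta_pos":[0,-0.008,0],"fingers":0.075}]'

```text
time: 4.87
eef_pos: [412.3, 299.8, 135.2]
orientation: [-2.089, -2.346, 0.001]
force: [0.3, 0.0, -0.5]
finger_gap: 74.9
finger_force: 0.0
```

Request:
send_rows --motion '[{"delta_rot":[0,0,0],"delta_pos":[0,0,0],"fingers":0.075},{"delta_rot":[0,0,0],"delta_pos":[0,0,0.004],"fingers":0.075},{"delta_rot":[0,0,0],"delta_pos":[0,0,0.004],"fingers":0.075},{"delta_rot":[0,0,0],"delta_pos":[0,0,0.004],"fingers":0.075},{"delta_rot":[0,0,0],"delta_pos":[0,0,0.002],"fingers":0.075}]'

```text
time: 5.28
eef_pos: [414.4, 299.7, 120.3]
orientation: [2.091, 2.345, -0.001]
force: [-0.2, 0.0, -0.3]
finger_gap: 75.1
finger_force: 0.0
```

```bash
python3 - <<'E'
from h import *
import cv2
rep()
b=eyes.camera("side")
w=lambda x,y,z:np.r_[S+B@[x,y],z]
C=cv2.resize(b[165:225,270:350,::-1],None,fx=10,fy=10,interpolation=cv2.INTER_CUBIC)
for x in(-111.,-37.):
  for z,col in((133,(0,0,255)),(143,(0,255,0))):
    p=((proj(w(x,15,z),"side")-[270,165]+[1,1])*10).astype(int);cv2.circle(C,tuple(p.tolist()),4,col,1)
cv2.imwrite("pics/c5.png",C)
E
```

```text
t 5.28 box xy [-76.7  14.8] z 120.3 toolY yaw-box 0.0003 tilt [-0.    -0.001 -1.   ] gap 75.1 front -20.1 rearin -114.3 F [-0.2  0.  -0.3]
```

View pics/c5.png

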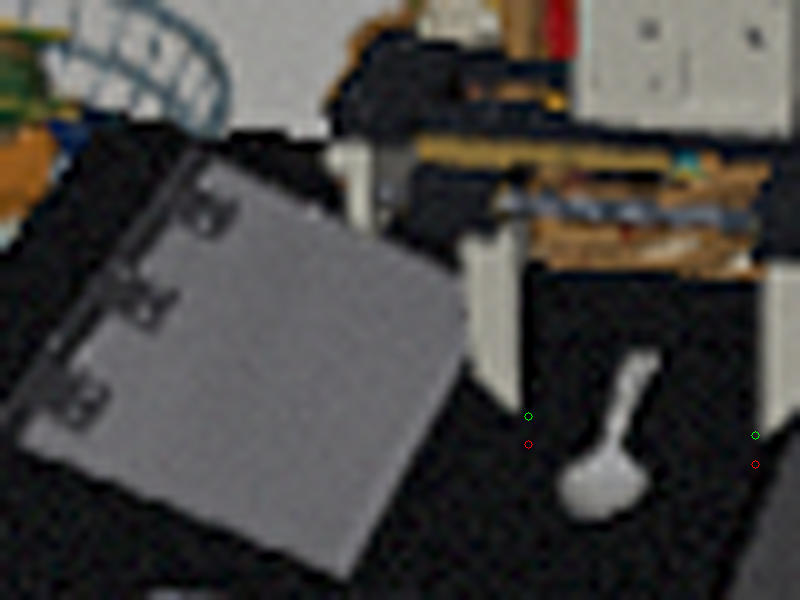

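The fingertips are now at a visual z ≈ 143 (reported 120), still on either side of the spoon. I'll lower about 10 mm more.

Request:
send_rows --motion '[{"delta_rot":[0,0,0],"delta_pos":[0,0.001,0.003],"fingers":0.075},{"delta_rot":[0,0,0],"delta_pos":[0,0,0.003],"fingers":0.075},{"delta_rot":[0,0,0],"delta_pos":[0,0,0.0015],"fingers":0.075},{"delta_rot":[0,0,0],"delta_pos":[0,0,0.001],"fingers":0.075},{"delta_rot":[0,0,0],"delta_pos":[0,0,0],"fingers":0.075}]'

```text
time: 5.75
eef_pos: [415.0, 300.0, 112.5]
orientation: [-2.09, -2.345, 0.001]
force: [0.1, -0.1, -0.5]
finger_gap: 74.9
finger_force: 0.0
```

Request:
send_rows --motion '[{"delta_rot":[0,0,0],"delta_pos":[0,0.001,0.0015],"fingers":0.075},{"delta_rot":[0,0,0],"delta_pos":[0,0.006,0],"fingers":0.075},{"delta_rot":[0,0,0],"delta_pos":[0,0.006,0],"fingers":0.075},{"delta_rot":[0,0,0],"delta_pos":[0,0.006,0],"fingers":0.075},{"delta_rot":[0,0,0],"delta_pos":[0,0.006,0],"fingers":0.075}]'

```text
time: 6.17
eef_pos: [441.0, 303.1, 111.4]
orientation: [2.09, 2.345, 0.001]
force: [-0.0, -0.2, 0.5]
finger_gap: 75.0
finger_force: 0.0
```

```bash
python3 -c "
from h import *
rep()"
```

```text
t 6.17 box xy [-49.9  15.2] z 111.4 toolY yaw-box 0.0007 tilt [ 0.001  0.    -1.   ] gap 75.0 front 6.6 rearin -87.4 F [-0.  -0.2  0.5]
```

Request:
send_rows --motion '[{"delta_rot":[0,0,0],"delta_pos":[0,0.005,0.001],"fingers":0.075},{"delta_rot":[0,0,0],"delta_pos":[0,0.005,0],"fingers":0.075},{"delta_rot":[0,0,0],"delta_pos":[0,0.005,0],"fingers":0.075},{"delta_rot":[0,0,0],"delta_pos":[0,0.005,0],"fingers":0.075},{"delta_rot":[0,0,0],"delta_pos":[0,0.005,0],"fingers":0.075}]'

```text
time: 6.58
eef_pos: [465.2, 305.9, 110.2]
orientation: [-2.09, -2.345, 0.0]
force: [-0.2, -0.2, 0.7]
finger_gap: 74.7
finger_force: 0.1
```

Request:
send_rows --motion '[{"delta_rot":[0,0,0],"delta_pos":[0,0.005,0],"fingers":0.075},{"delta_rot":[0,0,0],"delta_pos":[0,0.005,0],"fingers":0.075},{"delta_rot":[0,0,0],"delta_pos":[0,0.005,0],"fingers":0.075},{"delta_rot":[0,0,0],"delta_pos":[0,0.005,0],"fingers":0.075},{"delta_rot":[0,0,0],"delta_pos":[0,0,0],"fingers":0.075}]'

```text
time: 7.0
eef_pos: [485.7, 308.2, 110.3]
orientation: [2.091, 2.344, 0.001]
force: [0.2, -0.2, 0.9]
finger_gap: 75.2
finger_force: 0.3
```

```bash
cat > look.py <<'E'
import sys,cv2
from h import *
rep()
b=eyes.camera("side")
cv2.imwrite(f"pics/{sys.argv[1]}.png",cv2.resize(b[165:225,270:350,::-1],None,fx=8,fy=8,interpolation=cv2.INTER_CUBIC))
E
python3 look.py c6
```

```text
t 7.0 box xy [-4.9 15.1] z 110.3 toolY yaw-box 0.0004 tilt [ 0.001  0.    -1.   ] gap 75.2 front 51.7 rearin -42.5 F [ 0.2 -0.2  0.9]
```

View pics/c6.png

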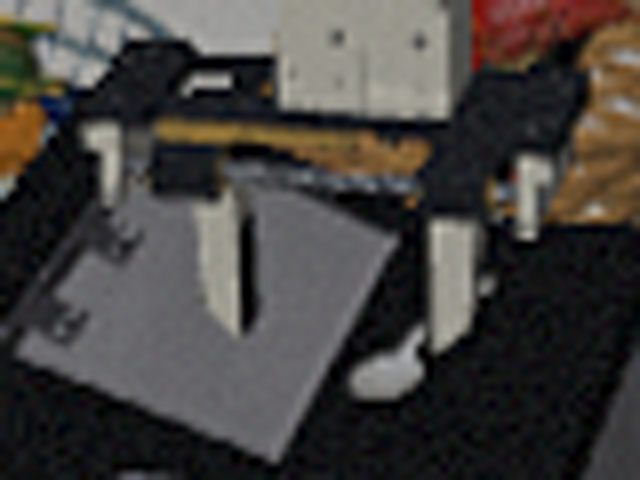

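The side crop shows the spoon being pushed by the rear finger. Its bowl at (385,378) is now ahead, nearer the sill, and the handle end is at (487,285), so the spoon has turned. I'll measure how far.

```bash
python3 - <<'E'
from h import *
c=lambda u,v:(270+u/8-1,165+v/8-1)
for n,p in dict(bowlL=(350,385),bowlc=(387,376),neck=(420,335),tip=(490,283),sL=(275,462),sR=(398,238),finger=(432,352)).items():
    print(n,(B.T@(ray(c(*p),"side",134)[:2]-S)).round(0))
E
```

```text
bowlL [-15.  49.]
bowlc [-28.  38.]
neck [-32.  -1.]
tip [-50. -55.]
sL [ -3. 118.]
sR [ -2. -92.]
finger [-40.  13.]
```

The bowl leads by about 0.25 rad. I'll back off slightly and move the push point about 18 mm toward the handle.

Request:
send_rows --motion '[{"delta_rot":[0,0,0],"delta_pos":[0,-0.009,0],"fingers":0.075},{"delta_rot":[0,0,0],"delta_pos":[-0.009,0,0],"fingers":0.075},{"delta_rot":[0,0,0],"delta_pos":[-0.009,0,0],"fingers":0.075},{"delta_rot":[0,0,0],"delta_pos":[0,0.005,0],"fingers":0.075},{"delta_rot":[0,0,0],"delta_pos":[0,0.005,0],"fingers":0.075}]'

```text
time: 7.47
eef_pos: [488.1, 289.3, 110.5]
orientation: [2.092, 2.344, -0.0]
force: [-1.5, -1.3, 1.8]
finger_gap: 75.2
finger_force: 1.0
```

Request:
send_rows --motion '[{"delta_rot":[0,0,0],"delta_pos":[0,0.004,0],"fingers":0.075},{"delta_rot":[0,0,0],"delta_pos":[0,0.004,0],"fingers":0.075},{"delta_rot":[0,0,0],"delta_pos":[0,0.004,0],"fingers":0.075},{"delta_rot":[0,0,0],"delta_pos":[0,0.004,0],"fingers":0.075},{"delta_rot":[0,0,0],"delta_pos":[0,0,0],"fingers":0.075}]'

```text
time: 7.88
eef_pos: [503.3, 292.6, 110.6]
orientation: [-2.089, -2.345, 0.002]
force: [-5.9, -1.8, 10.5]
finger_gap: 75.1
finger_force: 5.5
```

```bash
python3 look.py c7
```

```text
t 7.88 box xy [10.8 -2.4] z 110.6 toolY yaw-box 0.0012 tilt [-0.002 -0.    -1.   ] gap 75.1 front 67.4 rearin -26.7 F [-5.9 -1.8 10.5]
```

View pics/c7.png

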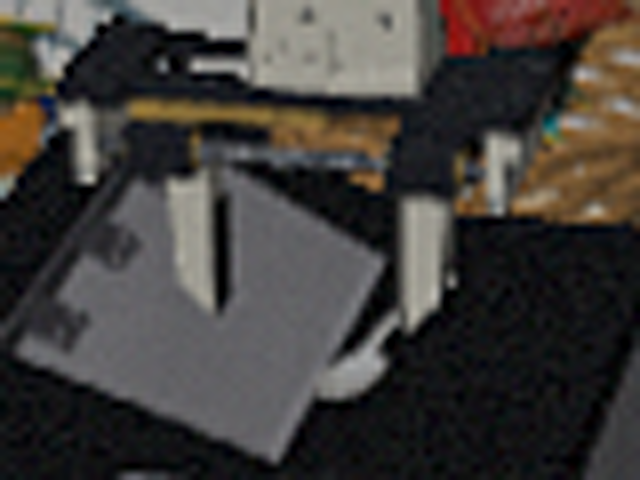

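Side view: the bowl at (350,380) has reached the flap's lip and the handle end is at (450,280). The front finger is on the flap, which is only slightly open. The flap has to lead the spoon more, so I'll widen the fingers, which moves the front one forward and the rear one back. Later I'll close them to push the spoon. That was my tenth picture, so from here I'll use numbers only.

Request:
send_rows --motion '[{"delta_rot":[0,0,0],"delta_pos":[0,0,0],"fingers":0.0915},{"delta_rot":[0,0,0],"delta_pos":[0,0,0.001],"fingers":0.0915},{"delta_rot":[0,0,0],"delta_pos":[0,0.002,0],"fingers":0.0915},{"delta_rot":[0,0,0],"delta_pos":[0,0.003,0],"fingers":0.0915},{"delta_rot":[0,0,0],"delta_pos":[0,0.003,0],"fingers":0.0915}]'

```text
time: 8.35
eef_pos: [511.4, 293.2, 109.0]
orientation: [-2.09, -2.345, 0.001]
force: [-3.4, 0.4, 3.5]
finger_gap: 91.3
finger_force: 1.9
```

```bash
python3 - <<'E'
from h import *
rep()
a=eyes.camera("side")
import cv2;cv2.imwrite("pics/s8.png",a[...,::-1])
for n in("used_spoon","flap"):print(n,nets.find_in(n,"side")[:3])
# flap brightness along sill line y=70 & -90, x from -10..60 at z=130
w=lambda x,y,z:np.r_[S+B@[x,y],z]
for y in(85,60,-60,-90):
    print(y,[int(a[tuple(np.round(proj(w(x,y,130),"side")+[1,1]).astype(int)[::-1])].mean()) for x in range(-20,70,6)])
E
```

```text
t 8.35 box xy [18.9 -2.7] z 109.0 toolY yaw-box 0.0012 tilt [-0.001 -0.    -1.   ] gap 91.3 front 83.6 rearin -26.7 F [-3.4  0.4  3.5]
used_spoon [{'rect': [309.1, 200.0, 11.6, 16.4], 'p': 0.48}]
flap [{'rect': [271.4, 187.8, 43.3, 33.3], 'p': 0.65}]
85 [26, 22, 18, 9, 84, 95, 88, 90, 94, 92, 65, 16, 23, 10, 18]
60 [11, 8, 15, 23, 91, 95, 89, 92, 95, 89, 90, 92, 91, 91, 89]
-60 [155, 157, 38, 13, 111, 121, 105, 86, 85, 87, 87, 88, 88, 90, 93]
-90 [87, 154, 158, 107, 8, 14, 5, 17, 8, 7, 21, 92, 90, 87, 90]
```

The force now acts at about 45°, which means the flap is about 0.4 rad open. I'll go on slowly.

Request:
send_rows --motion '[{"delta_rot":[0,0,0],"delta_pos":[0,0.003,0],"fingers":0.0915},{"delta_rot":[0,0,0],"delta_pos":[0,0.003,0],"fingers":0.0915},{"delta_rot":[0,0,0],"delta_pos":[0,0.003,0],"fingers":0.0915},{"delta_rot":[0,0,0],"delta_pos":[0,0.002,0],"fingers":0.0915},{"delta_rot":[0,0,0],"delta_pos":[0,0,0],"fingers":0.0915}]'

```text
time: 8.92
eef_pos: [521.5, 294.2, 108.8]
orientation: [-2.089, -2.345, 0.003]
force: [-6.1, -0.8, 3.0]
finger_gap: 91.7
finger_force: 3.3
```

```bash
cat > n.py <<'E'
from h import *
import cv2,sys
rep()
a=eyes.camera("side")
cv2.imwrite(f"pics/{sys.argv[1]}.png",a[...,::-1])
for n in("used_spoon","flap"):print(n,nets.find_in(n,"side")[:3])
g=a[195:226,298:340].mean(2).astype(int)
for r,row in enumerate(g[::1]): print(195+r,"".join("#" if v>130 else "+" if v>60 else "." for v in row))
E
python3 n.py s9
```

```text
t 8.92 box xy [29.1 -2.8] z 108.8 toolY yaw-box 0.0011 tilt [-0.002 -0.001 -1.   ] gap 91.7 front 94.0 rearin -16.8 F [-6.1 -0.8  3. ]
used_spoon [{'rect': [240.0, 276.7, 28.1, 22.8], 'p': 0.69}, {'rect': [305.8, 203.5, 9.6, 15.4], 'p': 0.52}]
flap [{'rect': [271.3, 190.1, 40.0, 34.0], 'p': 0.77}]
195 ++++...............+####+.................
196 ++++...............+####+.................
197 ++++++++++++++++...+####..................
198 ++++++++++++++++++++####..................
199 ++++++++++++++++++++####..................
200 ++++++++++++++++++++####..................
201 ++++++++++++++++++++####..................
202 ++++++++++++++++++++####..................
203 ++++++++++++++++++#+###+..................
204 +++++++++++++++++#++##+...................
205 ++++++++++++++++#+.+#.....................
206 +++++++++++++++##...+.....................
207 ++++++++++++++##+.........................
208 ++++++++++++++##..........................
209 +++++++++++#####..........................
210 +++++++++++#####+.........................
211 ++++++++++#######.........................
212 +++++++++++#####+.........................
213 ++++++++++++#+++..........................
214 +++++++++#++++............................
215 +++++++++++...............................
216 +++++++++++...............................
217 ++++++++++................................
218 +++++++++.................................
219 +++++++++.................................
220 ..++++++..................................
221 ...+++++..................................
222 .....++...................................
223 ..........................................
224 ..........................................
225 ..........................................
```

The bowl's centre is now over the sill and the flap is about 0.65 rad open. I'll close the fingers while moving forward, so the front finger holds the flap and the rear finger pushes the spoon.

Request:
send_rows --motion '[{"delta_rot":[0,0,0],"delta_pos":[0,0.003,0],"fingers":0.0895},{"delta_rot":[0,0,0],"delta_pos":[0,0.002,0],"fingers":0.086},{"delta_rot":[0,0,0],"delta_pos":[0,0.002,0],"fingers":0.082},{"delta_rot":[0,0,0],"delta_pos":[0,0.002,0],"fingers":0.078},{"delta_rot":[0,0,0],"delta_pos":[0,0.002,0],"fingers":0.074}]'

```text
time: 9.48
eef_pos: [531.7, 295.4, 108.6]
orientation: [-2.088, -2.344, 0.005]
force: [-7.6, -1.0, -0.6]
finger_gap: 75.9
finger_force: 3.1
```

```bash
python3 n.py s10
```

```text
t 9.48 box xy [39.4 -2.8] z 108.6 toolY yaw-box 0.0014 tilt [-0.003 -0.001 -1.   ] gap 75.9 front 96.3 rearin 1.4 F [-7.6 -1.  -0.6]
used_spoon [{'rect': [242.7, 276.5, 26.4, 21.4], 'p': 0.5}]
flap [{'rect': [270.8, 188.9, 35.3, 31.8], 'p': 0.57}]
195 ++...........+#####+......................
196 ++...........+#####+......................
197 ++++++++++++++#####+......................
198 ++++++++++++++####++......................
199 ++++++++++++++####++......................
200 ++++++++++++++####+.......................
201 ++++++++++++++####+.......................
202 +++++++++++++++###+.......................
203 +++++++++++++++##+........................
204 +++++++++++++++#+.........................
205 +++++++++++++++++.........................
206 ++++++++++++#+++..........................
207 +++++++++++++++...........................
208 +++++++++++#+++...........................
209 ++++++++++#+++............................
210 ++++++++++#+++............................
211 ++++++++++#++.............................
212 +++++++++##++.............................
213 ++++++++##++..............................
214 ++++++++##................................
215 +++++++##++...............................
216 +++++++#+.+...............................
217 ++++++#+.+................................
218 +++++#+++.................................
219 +++++#+++.................................
220 .+++++++..................................
221 ...+++++..................................
222 .....++...................................
223 ..........................................
224 ..........................................
225 ..........................................
```

The spoon no longer shows on the ledge. I'll push a little farther past the sill, then pull the rear finger back while the flap stays open, and check.

Request:
send_rows --motion '[{"delta_rot":[0,0,0],"delta_pos":[0,0.002,0],"fingers":0.071},{"delta_rot":[0,0,0],"delta_pos":[0,0.002,0],"fingers":0.067},{"delta_rot":[0,0,0],"delta_pos":[0,0.001,0],"fingers":0.065},{"delta_rot":[0,0,0],"delta_pos":[0,0,0],"fingers":0.065},{"delta_rot":[0,0,0],"delta_pos":[0,0,0],"fingers":0.065}]'

```text
time: 10.05
eef_pos: [537.1, 296.1, 108.6]
orientation: [-2.089, -2.345, 0.004]
force: [-6.2, -0.1, 0.6]
finger_gap: 64.8
finger_force: 2.9
```

```bash
python3 -c "
from h import *
rep()"
```

```text
t 10.05 box xy [44.8 -2.8] z 108.6 toolY yaw-box 0.0013 tilt [-0.003 -0.001 -1.   ] gap 64.8 front 96.2 rearin 12.4 F [-6.2 -0.1  0.6]
```

Request:
send_rows --motion '[{"delta_rot":[0,0,0],"delta_pos":[0,-0.003,0],"fingers":0.071},{"delta_rot":[0,0,0],"delta_pos":[0,-0.003,0],"fingers":0.077},{"delta_rot":[0,0,0],"delta_pos":[0,-0.003,0],"fingers":0.083},{"delta_rot":[0,0,0],"delta_pos":[0,-0.004,0],"fingers":0.0915},{"delta_rot":[0,0,0],"delta_pos":[0,0,0],"fingers":0.0915}]'

```text
time: 10.47
eef_pos: [524.1, 294.6, 109.2]
orientation: [-2.089, -2.345, 0.002]
force: [-7.2, -0.2, 0.8]
finger_gap: 89.9
finger_force: 2.8
```

```bash
python3 n.py s11
```

```text
t 10.47 box xy [31.7 -2.8] z 109.2 toolY yaw-box 0.0012 tilt [-0.001 -0.    -1.   ] gap 89.9 front 95.7 rearin -13.3 F [-7.2 -0.2  0.8]
used_spoon [{'rect': [285.6, 244.1, 12.3, 29.1], 'p': 0.6}]
flap [{'rect': [269.1, 187.8, 37.4, 34.6], 'p': 0.75}]
195 +++...............+####+..................
196 +++...............+####+..................
197 ++++++++++++++++..+####+..................
198 +++++++++++++++++++####...................
199 +++++++++++++++++++####...................
200 +++++++++++++++++++####...................
201 +++++++++++++++++++####...................
202 +++++++++++++++++++####...................
203 +++++++++++++++++++###+...................
204 +++++++++++++++++.+##.....................
205 +++++++++++++++++.+#......................
206 ++++++++++++++++..++......................
207 +++++++++++++++...........................
208 +++++++++++++++...........................
209 ++++++++++++++............................
210 ++++++++++++++............................
211 +++++++++++++.............................
212 +++++++++++++.............................
213 ++++++++++++..............................
214 ++++++++++++..............................
215 +++++++++++...............................
216 +++++++++++...............................
217 ++++++++++................................
218 +++++++++.................................
219 +++++++++.................................
220 .+++++++..................................
221 ...+++++..................................
222 .....++...................................
223 ..........................................
224 ..........................................
225 ..........................................
```

The opening and ledge are clear, with no spoon visible. I'll retreat back and then up.

Request:
send_rows --motion '[{"delta_rot":[0,0,0],"delta_pos":[0,-0.02,-0.001],"fingers":0.09},{"delta_rot":[0,0,0],"delta_pos":[0,-0.024,-0.001],"fingers":0.09},{"delta_rot":[0,0,0],"delta_pos":[0,-0.024,0],"fingers":0.09},{"delta_rot":[0,0,0],"delta_pos":[0,-0.024,0],"fingers":0.09},{"delta_rot":[0,0,0],"delta_pos":[0,-0.024,0],"fingers":0.09}]'

```text
time: 11.03
eef_pos: [410.2, 281.4, 111.6]
orientation: [2.09, 2.344, 0.004]
force: [-1.3, -0.6, 0.4]
finger_gap: 90.0
finger_force: 0.0
```

Request:
send_rows --motion '[{"delta_rot":[0,0,0],"delta_pos":[0,0,-0.02],"fingers":0.09},{"delta_rot":[0,0,0],"delta_pos":[0,0,-0.03],"fingers":0.09},{"delta_rot":[0,0,0],"delta_pos":[0,0,-0.03],"fingers":0.09},{"delta_rot":[0,0,0],"delta_pos":[0,0,-0.02],"fingers":0.09},{"delta_rot":[0,0,0],"delta_pos":[0,0,0],"fingers":0.09}]'

```text
time: 11.45
eef_pos: [413.2, 283.1, 215.9]
orientation: [2.09, 2.344, 0.015]
force: [1.1, 0.3, -0.5]
finger_gap: 89.9
finger_force: 0.0
```

Request:
send_rows --motion '[{"delta_rot":[0,0,0],"delta_pos":[0.03,0,0],"fingers":0.09},{"delta_rot":[0,0,0],"delta_pos":[0.035,0,0],"fingers":0.09},{"delta_rot":[0,0,0],"delta_pos":[0.035,0,0],"fingers":0.09},{"delta_rot":[0,0,0],"delta_pos":[0.035,0,0],"fingers":0.09},{"delta_rot":[0,0,0],"delta_pos":[0.035,0,0],"fingers":0.09}]'

```text
time: 11.87
eef_pos: [391.0, 452.0, 211.0]
orientation: [2.091, 2.344, 0.003]
force: [1.1, -0.2, -0.4]
finger_gap: 89.7
finger_force: 0.0
```

```bash
python3 n.py s12; python3 - <<'E'
from h import *
import cv2
a=eyes.camera("top")
for n in("used_spoon","flap","espresso_cup","clean_spoon"):print(n,[(x["rect"],x["p"]) for x in nets.find_in(n,"top")[:4]])
o=cv2.imread("pics/top0.png")[...,::-1]
for nm,im in(("before",o),("now",a)):
    g=im[150:266:3,230:352:2].mean(2); print(nm)
    for row in g: print("".join("#" if v>200 else "+" if v>110 else "-" if v>55 else "." for v in row))
E
```

```text
t 11.87 box xy [-82.6 168.8] z 211.0 toolY yaw-box 0.0002 tilt [ 0.001  0.001 -1.   ] gap 89.7 front -18.8 rearin -127.4 F [ 1.1 -0.2 -0.4]
used_spoon []
flap [{'rect': [269.9, 184.1, 49.0, 39.6], 'p': 0.57}]
195 ++++++####+..+++++++++....................
196 ++++++####+..++++++++.....................
197 +++++++###+..+++++++......................
198 +++++++++##..+++++++......................
199 +++++++++##.+++++++.......................
200 +++++++++++++++++++.......................
201 ++++++++++++++++++........................
202 ++++++++++++++++++........................
203 +++++++++++++++++.........................
204 +++++++++++++++++.........................
205 ++++++++++++++++..........................
206 ++++++++++++++++..........................
207 +++++++++++++++...........................
208 +++++++++++++++...........................
209 ++++++++++++++............................
210 +++++++++++++.............................
211 +++++++++++++.............................
212 ++++++++++++..............................
213 ++++++++++++.............................
[... 4901 characters left out ...]
..................
.............................................................
.............................................................
-+++---......................................................
####++--.....................................................
####+++-.....................................................
####+++-.....................................................
++++++-......................................................
...--........................................................
.............................................................
.............................................................
.............................................................
```

The flap looks the same as before and the ledge is empty. The cup, clean spoon and shakers haven't moved.

```bash
python3 -c "
from rig import env
print(env.sign_off())"
```

```text
the job is handed in; nothing more can be done
None
```

The job is handed in: I pushed the dirty spoon over the sill while the front finger held the flap open, and the last pictures show it gone from the ledge, the flap shut, and the clean spoon, cup and nearer shaker where they were; I did not see inside the box, and the first pass missed because the fingertips sat about 23 mm higher than reported.

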